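# Slide a spent coffee capsule through the self-closing flap of the collecting box

## Robot

A 6-joint arm with a two-finger parallel gripper is mounted at the origin on the work surface. World frame = base frame: x ahead of the robot, y to its left, z up, the work surface at z = 0. Lengths are in m, angles in rad, forces in N, time in s.
With the tool pointing down it reaches from about 0.425 to 0.95 m from the base axis. Payload 3.5 kg.
Tool frame: the origin (TCP) lies between the finger pads; the fingertips stand 8 mm ahead of it and the grasp point (between the pads) lies 11 mm behind it; z points along the fingers, x is the direction in which the jaws open and shut, and the axes are right-handed (so a half turn about z gives the same grasp; the last joint's range is limited). The gripper opens to 85 mm and grips with 20 to 120 N. Pads are 22 mm wide; open, the fingers measure 114 mm over their backs; the gripper's body (76 mm by 85 mm) begins 54 mm behind the grasp point. The pads swing forward as they close: fully open they stand 13 mm farther back than shut.
Start: joints at [-1.425, 0.286, 1.577, -0, 1.279, -0.15], TCP at [0.197, -0.646, 0.239] pointing down, gripper open.
Joint ranges: [-2.77, 2.77], [-0.9, 2.22], [0.21, 2.48], [-1.53, 4.67], [0.24, 2.81], [-2.84, 2.84]. Speed limits (rad/s): [2.79, 2.79, 3.14, 3.14, 3.14, 3.14].

## Interface

Orientations are given as a unit quaternion [x, y, z, w].
In Python, from rig import state, snapshot, camera_params, sign_off gives the robot as it stands.
- The arm moves only by the tool move_arm, never from a script. Its argument "moves" is one flat list of numbers, 7 for each row, row after row: the shift along the tool's x, y, z in mm, then the turn, a rotation vector about the tool's x, y, z in degrees, then the opening in per cent of the stroke, from 0 (shut) to 100 (fully open). In form: [x, y, z, rx, ry, rz, jaw, x, y, z, rx, ry, rz, jaw, ...]. A call has 1 to 5 rows; each row is the pose to reach, as a shift and turn from the pose measured when the call began, along the tool's axes at that moment; what a row does not reach only later rows make up. A row lasts 1/12 s, in which the tool goes at most 41.7 mm and 7.16 degrees, less where a joint would pass 70% of its speed; a pose out of reach is approached as far as the arm can. A call with a gripper value outside its range is refused whole. The fingers move at their own pace and stop on an object; the grip force is fixed at half the most. Time passes only in rows, so rows that repeat a pose let the fingers close. It gives the time, the measured TCP pose, the force and the opening at its end, in the units of the state.
- state(): the state, without advancing time (a new reading comes with each control period).
- snapshot(name): name is "scene" or "top" or "wrist"; returns (picture, depth): 480x640x3 uint8, red, green, blue; 480x640 float32, m along the optical axis (not along the pixel's ray), 0 where there is no reading.
- camera_params(name): a dict with "fx", "fy", "cx", "cy" (pixels), "R" (3x3) and "t" (3): a world point X has camera coordinates R X + t. Camera axes: x right, y down, z forward; pixel columns grow to the right and rows downward; lengths in m; the calibration is good to about 2 mm. A picture is of the moment at which its call begins: read the wrist's pose just before it. camera_params takes no time and is no camera call; for the wrist camera it gives the pose at the moment of the call.
- sign_off(): hands the job in, once; it reports no verdict.
The state is a dict: "time": time; "joints": joint angles; "qvel": joint speeds; "joint_torque": joint torques, N m; "position": TCP position; "tcp_rot": TCP orientation; "force": force on the tool from outside, world axes, zero at the start; "wrist_torque": the same for the moment, N m; "finger_gap": finger opening in m.
Only numpy, scipy, OpenCV 4.12 (cv2) and the standard library are available. Lean on these libraries where they do the work, as an engineer would, in place of code of your own. Each camera call takes 0.05 s, during which the arm holds its last target.

## Task

The spent red coffee capsule on the drip ledge goes into the collecting box, but it drips, so slide it and do not pick it up: press the spring flap open with one fingertip and, while that finger holds the flap open, push the capsule off the ledge and down through the opening with the other finger. Do not shove the capsule onto the shut flap. Then draw the hand out so that the flap springs shut, and leave the cup, the can and the bottle standing where they are.

Things in the scene. Friction and masses are not known exactly. Their poses are not given: they have to be found in the camera images.
- collector: Fixed hollow grey metal box, 170 (x) by 270 (y) by 160 mm high; origin at the centre of its underside, z up. In its flat top (160 mm up, sheet 3 mm thick) the opening spans x -56 to 56, y 0 to 90 mm; below it the box is clear for 110 mm. The top at y < 0 is the drip ledge, dark slots across it, with a lip 4 mm high, 5 mm wide round its three outer sides. Nothing stands above the top.
- ledge_edge (a point): The middle of the straight edge (it runs along the box's x) where the drip ledge ends and the opening begins, at the level of the ledge; axes as the box's. Fixed to the box at x 0, y 0, z 160 mm.
- flap (a joint): Angle of the aluminium flap (104 by 85 mm, yellow stripe on its free edge) in the opening: 0 = shut, level, 1 mm below the ledge; grows as it swings down into the box, to 1.25. Hinge along the box's x at y 90, z 159 mm, so the free edge is next to the ledge. A spring shuts it: about 0.7 N on the free edge starts it, about 3 N at 30 mm from the hinge holds it at 0.8. The capsule's weight does not open it.
- flap_lip (a point): On the flap's upper face, the middle of its free edge; swings with the flap (box x 0, y +4, z 159 mm when shut).
- capsule_mid (a point): Centre of the spent red coffee capsule, 15 mm over its foot. Round, 30 mm high: foot flange 41 mm across, 2 mm thick; above it a cone, 35 to 31 mm across at 20 mm height, then a dome. 14 to 25 g. It stands foot down on the drip ledge, its centre 30 to 65 mm from the edge of the opening (box y -30 to -65) and within 20 mm of the box's middle line in x.
- cup_mid (a point): Centre of a white paper cup standing on the counter beside the box, 78 mm across the rim, 92 mm high. To be left alone.
- can_mid (a point): Centre of a blue drink can standing on the counter beside the box, 53 mm across, 104 mm high. To be left alone.
- bottle_mid (a point): Centre of a brown glass bottle standing on the counter beyond the box, 58 mm across, 190 mm high. To be left alone.
Things that resemble listed ones, but are neither listed nor needed, are in the scene too. Of the things shaped like the part that bears capsule_mid, the red one is meant.

How it is judged:
On the way, in this order (a step that is already met when the one before it is completed fails the run):
1. with the flap held open by one finger, the other finger pushes the capsule, which is still up at the ledge (value of joint flap above 0.2 rad and contact force between the fingers and flap above 0.1 N and contact force between the fingers and capsule above 0.01 N and z of capsule_mid in the frame of collector above 0.165 m), for 0.06 s.
2. the capsule drops through the opening while the flap is open (value of joint flap above 0.2 rad and z of capsule_mid in the frame of collector below 0.13 m), for 0.02 s.
At the end, for the whole second after the job is handed in: The capsule lies at rest inside the box, its centre less than 90 mm above the counter; the flap has sprung shut (under 0.06 rad); cup, can and bottle are within 20 mm of where they stood (z of capsule_mid in the frame of collector between 0 and 0.09 m and x of capsule_mid in the frame of collector between -0.085 and 0.085 m and y of capsule_mid in the frame of collector between -0.135 and 0.135 m and linear speed of capsule below 0.05 m/s and value of joint flap below 0.06 rad and distance of each of cup_mid, can_mid, bottle_mid from where it was at the start of the episode below 0.02 m); the robot touches nothing.
It fails at once if the capsule is lifted (more than 12 mm off the ledge) (z of capsule_mid in the frame of collector above 0.187 m).
It fails at once if the capsule is pushed onto the shut flap (its centre past the edge with the flap less than 0.1 rad open) (value of joint flap below 0.1 rad and y of capsule_mid in the frame of collector above 0 m and z of capsule_mid in the frame of collector above 0.15 m).
It fails at once if the cup, the can or the bottle is disturbed (distance of any of cup_mid, can_mid, bottle_mid from where it was at the start of the episode above 0.02 m).
It also fails if it takes over 43 s, if anything falls off the work surface, if the arm or the gripper's body presses on something with over 40 N, if the wrist force passes 120 N, or if a joint passes its speed limit or range.

## Working session

There is one attempt and no reset: what is moved stays moved. The work goes in short steps, Python scripts to look and compute and a tool call to move; the robot and the scene stay as the last step left them, time stands still between calls to the robot, and variables do not carry over. Pictures are saved under pics/ and viewed, and the job is handed in when it is done.

Besides the shell and the picture viewer there is one more tool, called after ">>>" as name(argument=value, ...), one argument or row to a line, values as JSON. move_arm: Moves the arm, as the interface text tells. Its arguments: {"type":"object","properties":{"moves":{"type":"array","items":{"type":"number"}}},"required":["moves"]}

```bash
ls; mkdir -p pics
python3 - <<'E'
from rig import *
import cv2,numpy as np
s=state();print(s)
for n in ("scene","top","wrist"):
    p,d=snapshot(n);cv2.imwrite(f"pics/{n}0.png",p[:,:,::-1]);np.save(f"{n}0.npy",d);np.save(f"{n}0p.npy",p)
    c=camera_params(n);print(n,c);np.savez(f"{n}0c.npz",**c)
E
```

```text
pics
{'time': 0.0, 'joints': array([-1.42502502e+00,  2.87209155e-01,  1.57817652e+00, -1.32640716e-05,
        1.27861763e+00, -1.49964260e-01]), 'qvel': array([-3.80840194e-05,  4.83380873e-04, -1.71212010e-03,  4.40505669e-04,
        1.09196815e-04, -7.35884064e-04]), 'joint_torque': array([-7.59283594e-04, -4.05980372e+01, -2.92626268e+01, -1.64332341e-04,
        5.87509901e-03,  4.19877551e-06]), 'position': array([ 0.19667838, -0.64503886,  0.23791843]), 'tcp_rot': array([ 0.80356871, -0.59521078, -0.000855  , -0.0008496 ]), 'force': array([ 0.5095549 , -0.11114584, -0.49724866]), 'wrist_torque': array([ 0.01916672, -0.02415906, -0.04562409]), 'finger_gap': 0.08566555845819823}
scene {'fx': 505.15331355900264, 'fy': 505.15331355900264, 'cx': 316.1326897461051, 'cy': 239.14948458575842, 'R': array([[-0.27239384,  0.96212971, -0.01039294],
       [ 0.5472083 ,  0.14602056, -0.82416083],
       [-0.79143204, -0.23018343, -0.56626047]]), 't': array([ 0.10425334, -0.2233047 ,  1.38056966])}
top {'fx': 496.9142048382696, 'fy': 496.9142048382696, 'cx': 315.4011846164127, 'cy': 240.73794695106676, 'R': array([[ 1.85134564e-04, -9.99805597e-01, -1.97163262e-02],
       [-9.82814665e-01,  3.45761707e-03, -1.84562673e-01],
       [ 1.84594965e-01,  1.94116635e-02, -9.82622962e-01]]), 't': array([0.04393959, 0.57630639, 0.83568331])}
wrist {'fx': 357.9977792471737, 'fy': 357.9977792471737, 'cx': 315.99137620477643, 'cy': 238.38684178857469, 'R': array([[ 2.92311932e-01, -9.56322630e-01, -8.73033820e-04],
       [-9.11978416e-01, -2.79032105e-01,  3.00726543e-01],
       [-2.87835203e-01, -8.71097688e-02, -9.53710010e-01]]), 't': array([-0.67520094, -0.03978912,  0.37932514])}
```

View pics/scene0.png

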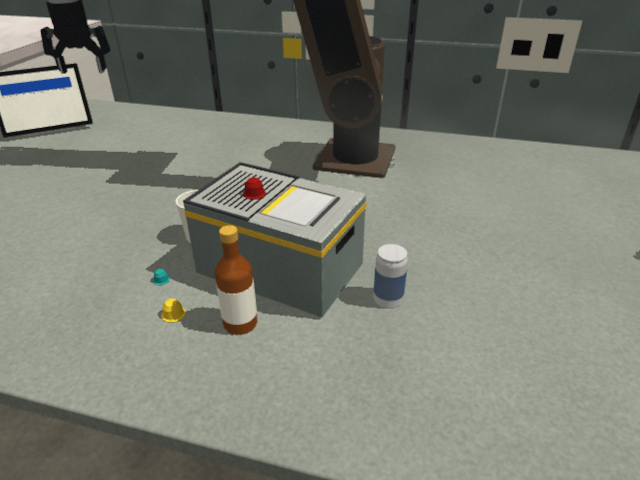

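View pics/top0.png

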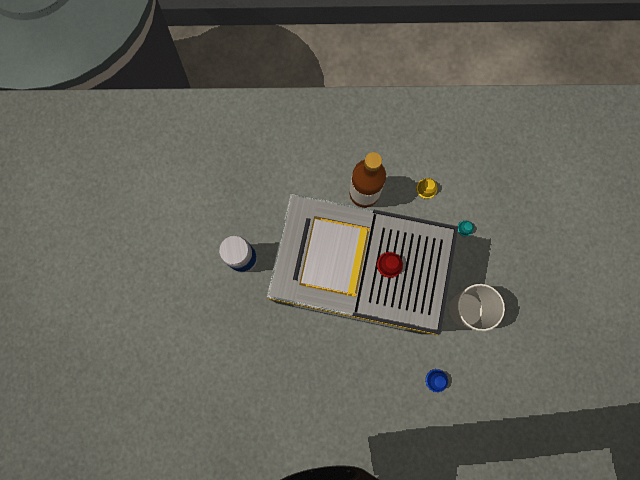

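View pics/wrist0.png

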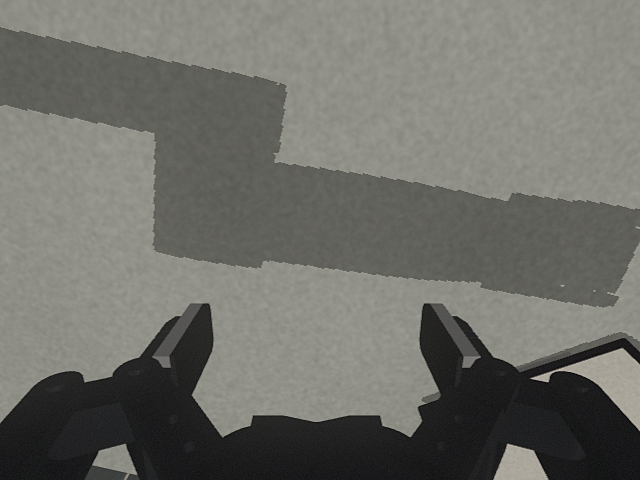

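Run:
```python
import cv2,numpy as np
p=np.load("top0p.npy")[:,:,::-1]
c=cv2.resize(p[185:345,255:465],None,fx=3.8,fy=3.7,interpolation=cv2.INTER_CUBIC)
cv2.imwrite("pics/crop0.png",c)
```

```text
(no output)
```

View pics/crop0.png

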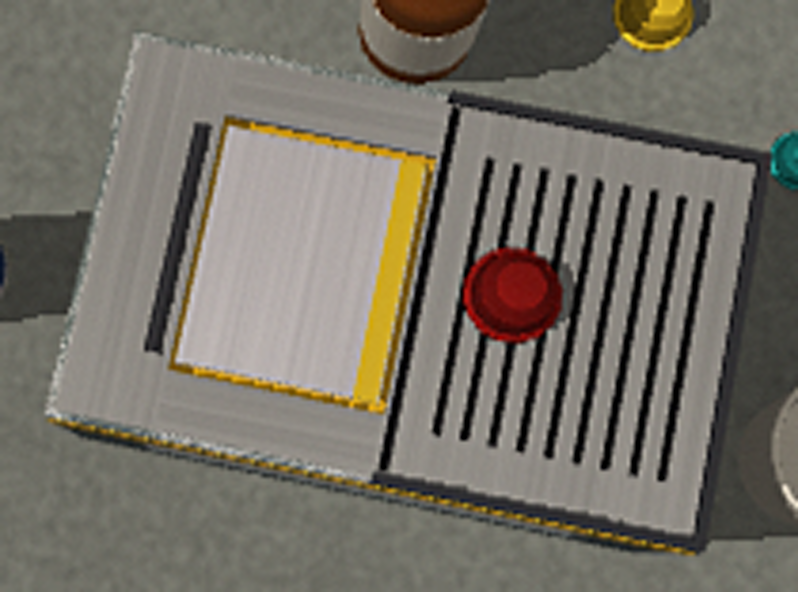

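```bash
cat > h.py <<'E'
import numpy as np,cv2
def ray(c,uv,z):
    R=c["R"];t=c["t"];C=-R.T@t
    d=R.T@np.array([(uv[0]-c["cx"])/c["fx"],(uv[1]-c["cy"])/c["fy"],1.])
    return C+d*(z-C[2])/d[2]
E
python3 - <<'E'
import numpy as np,cv2
from h import *
c=dict(np.load("top0c.npz"))
f=lambda x,y:((x+.5)/3.8-.5+255,(y+.5)/3.7-.5+185)
P=[(135,35,.16,85,135),(50,415,.16,-85,135),(702,551,.164,-85,-135),(769,155,.164,85,-135)]
W=np.array([ray(c,f(a,b),z)[:2] for a,b,z,_,_ in P]);B=np.array([[x,y] for *_,x,y in P])/1e3
H=(B-B.mean(0)).T@(W-W.mean(0));U,S,V=np.linalg.svd(H);R=V.T@U.T;t=W.mean(0)-R@B.mean(0)
th=np.arctan2(R[1,0],R[0,0]);print("pose",t,np.degrees(th),"resid mm",(W-(B@R.T+t))*1e3)
np.savez("box.npz",R=R,t=t)
inv=lambda w:(R.T@(w[:2]-t))*1e3
for n,(x,y),z in [("hinge-top stripe",(228,118),.159),("yframe br",(382,410),.159),("yframe tr",(434,160),.159),("yf bl",(172,368),.159),("blackline top",(455,105),.16),("blackline bot",(383,470),.16)]:
    print(n,inv(ray(c,f(x,y),z)))
p=np.load("top0p.npy").astype(int)
m=((p[...,0]>90)&(p[...,1]<50)&(p[...,2]<50)).astype(np.uint8);m[:, :360]=0;m[:,420:]=0
n,l,s,ce=cv2.connectedComponentsWithStats(m);k=1+np.argmax(s[1:,4]);print(s[k],ce[k])
cc,r=cv2.minEnclosingCircle(cv2.findContours((l==k).astype(np.uint8),0,1)[0][0]);print(cc,r)
for z in(.162,.17,.175): w=ray(c,ce[k],z);print(z,w,inv(w))
# depth cross-check
d=np.load("top0.npy")
C=-c["R"].T@c["t"]
def pt(u,v):
    z=d[v,u];return c["R"].T@(np.array([(u-c["cx"])/c["fx"]*z,(v-c["cy"])/c["fy"]*z,z])-c["t"])
for u,v in[(330,250),(400,300),(390,262),(430,240),(282,250)]:print((u,v),pt(u,v),inv(pt(u,v)))
# scene cam red
c2=dict(np.load("scene0c.npz"));p=np.load("scene0p.npy").astype(int)
m=((p[...,0]>90)&(p[...,1]<50)&(p[...,2]<50)).astype(np.uint8);n,l,s,ce=cv2.connectedComponentsWithStats(m);k=1+np.argmax(s[1:,4]);print(s[k],ce[k])
for z in(.17,.175): w=ray(c2,ce[k],z);print(z,w,inv(w))
E
```

```text
pose [ 0.52297732 -0.03271236] -11.899350498088438 resid mm [[-1.25901836 -0.46266465]
 [ 1.03477739 -2.51008314]
 [ 0.96091419  1.45079204]
 [-0.73667322  1.52195575]]
hinge-top stripe [55.87101641 88.27664456]
yframe br [-53.74002937   1.26665579]
yframe tr [55.13716569  0.56008934]
yf bl [-54.05286902  88.42969529]
blackline top [80.36905013 -3.45725636]
blackline bot [-78.02280098  -3.83178935]
[377 252  22  26 312] [387.99679487 263.86217949]
(389.3822021484375, 264.29058837890625) 12.812087059020996
0.162 [ 0.51920515 -0.07180217  0.162     ] [  4.36893782 -39.02761925]
0.17 [ 0.51808746 -0.07078422  0.17      ] [  3.06536969 -38.26200501]
0.175 [ 0.5173889 -0.070148   0.175    ] [  2.2506396  -37.78349611]
(330, 250) [0.5419321  0.01799062 0.15821136] [ 8.09286794 53.52178142]
(400, 300) [ 0.46340581 -0.08866667  0.16174506] [-46.75400238 -67.03516094]
(390, 262) [ 0.51820563 -0.07140401  0.18922743] [  3.3087975  -38.84410967]
(430, 240) [ 0.55692701 -0.13858723  0.16052354] [ 55.05082389 -96.59957338]
(282, 250) [0.54182557 0.09333146 0.16024632] [ -7.5461345  127.22168449]
[243 177  23  22 294] [254.90816327 188.48639456]
0.17 [ 0.52019151 -0.07123471  0.17      ] [  5.21709461 -38.26897406]
0.175 [ 0.5286222  -0.06748802  0.175     ] [ 12.69408722 -32.86444619]
```

Run:
```python
import numpy as np,cv2
from scipy.spatial.transform import Rotation as Ro
from h import *
c=dict(np.load("wrist0c.npz"));d=np.load("wrist0.npy")
p=np.array([ 0.19667838, -0.64503886,  0.23791843]);Rt=Ro.from_quat([ 0.80356871, -0.59521078, -0.000855  , -0.0008496 ]).as_matrix()
print("cam in tool",Rt.T@(-c["R"].T@c["t"]-p)*1e3)
for v in range(300,372,6):
  for us in (range(150,216,8),range(418,480,8)):
    for u in us:
      z=d[v,u]
      if 0<z<.3:
        w=c["R"].T@(np.array([(u-c["cx"])/c["fx"]*z,(v-c["cy"])/c["fy"]*z,z])-c["t"])
        print((u,v),np.round((Rt.T@(w-p))*1e3,1),end=" ")
  print()
b=np.load("box.npz");inv=lambda w:(b["R"].T@(w[:2]-b["t"]))*1e3
c=dict(np.load("top0c.npz"))
print("bottle cap",inv(ray(c,(373,160),.19)),"cup rim",inv(ray(c,(481,307),.092)),"can top",inv(ray(c,(235,247),.104)))
```

```text
cam in tool [   0.77821047  -76.63848629 -135.19953099]

(190, 306) [-47.1 -10.8 -12.4] (198, 306) [-44.1 -10.8 -12.5] (206, 306) [-42.3  -8.8  -8.7] (426, 306) [ 43.9  -9.5 -10.1] (434, 306) [ 46.6 -10.1 -11.2] (442, 306) [ 49.2 -10.8 -12.6] 
(190, 312) [-46.2 -10.  -15.6] (198, 312) [-42.5 -11.  -17.4] (206, 312) [-42.1  -6.7  -9.8] (426, 312) [ 43.5  -8.  -12.1] (434, 312) [ 45.  -10.3 -16.3] (442, 312) [ 47.8 -10.5 -16.6] 
(174, 318) [-53.1  -6.5 -14. ] (182, 318) [-47.3 -10.4 -20.7] (190, 318) [-44.2 -10.7 -21.2] (198, 318) [-42.   -9.6 -19.4] (206, 318) [-41.8  -5.1 -11.6] (426, 318) [ 43.5  -5.8 -12.7] (434, 318) [ 43.1 -11.2 -22.1] (442, 318) [ 46.2 -10.8 -21.5] (450, 318) [ 49.3 -10.5 -20.9] (458, 318) [ 55.   -6.9 -14.7] 
(166, 324) [-54.2  -6.9 -18.9] (174, 324) [-51.7  -6.2 -17.9] (182, 324) [-45.6 -10.8 -25.4] (190, 324) [-42.9 -10.6 -25.1] (198, 324) [-41.9  -7.7 -20.3] (206, 324) [-41.9  -2.6 -11.9] (426, 324) [ 43.5  -3.6 -13.5] (434, 324) [ 43.4  -8.7 -21.9] (442, 324) [ 45.1 -10.3 -24.7] (450, 324) [ 47.6 -10.8 -25.5] (458, 324) [ 54.   -6.  -17.6] (466, 324) [ 56.9
[... 2501 characters left out ...]
434, 360) [ 43.7   4.2 -25.1] (442, 360) [ 43.8  -0.6 -31.7] (450, 360) [ 43.8  -5.2 -37.8] (458, 360) [ 44.1  -8.7 -42.7] (466, 360) [ 46.3  -9.1 -43.3] (474, 360) [ 48.6  -9.3 -43.4] 
(150, 366) [-46.4 -11.1 -48.7] (158, 366) [-43.5 -12.  -49.9] (166, 366) [-44.9  -6.3 -42.4] (174, 366) [-42.2  -6.9 -43.1] (182, 366) [-41.2  -4.3 -39.7] (190, 366) [-41.7   1.2 -32.4] (198, 366) [-41.7   6.5 -25.5] (434, 366) [ 43.2   5.4 -26.9] (442, 366) [ 43.1   0.  -34. ] (450, 366) [ 43.4  -4.1 -39.4] (458, 366) [ 44.2  -6.8 -43. ] (466, 366) [ 46.2  -7.6 -44. ] (474, 366) [ 45.1 -12.5 -50.6] 
bottle cap [155.4715472  15.7885475] cup rim [ -23.9423739  -209.49742451] can top [-10.41520491 213.03526562]
```

```bash
cat >> h.py <<'E'
from scipy.spatial.transform import Rotation as Ro
b=np.load("box.npz")
bR=np.eye(3);bR[:2,:2]=b["R"];bt=np.r_[b["t"],0]
def zt(g): return -5+13*(1-g/85)
def target(bx,yB,zB,phi,g):
    # tool x=-box y, tool z=down, then tilt about tool y
    R0=bR@np.array([[0,-1,0],[-1,0,0],[0,0,-1]]).astype(float)
    R=R0@Ro.from_euler('y',phi,degrees=True).as_matrix()
    P=bR@(np.array([bx,yB,zB])/1e3)+bt
    return P-R@(np.array([g/2,0,zt(g)])/1e3),R
def delta(s,*a):
    p,R=target(*a);Rc=Ro.from_quat(s["tcp_rot"]).as_matrix()
    return np.round(Rc.T@(p-s["position"])*1e3,1),np.round(np.degrees(Ro.from_matrix(Rc.T@R).as_rotvec()),1),p
def where(s,phi=None):
    g=s["finger_gap"]*1e3;R=Ro.from_quat(s["tcp_rot"]).as_matrix()
    f=lambda v:np.round(bR.T@(s["position"]+R@np.array(v)/1e3-bt)*1e3,1)
    return dict(Bin=f([g/2,0,zt(g)]),Bout=f([g/2+7,0,zt(g)]),Ain=f([-g/2,0,zt(g)]),Aout=f([-g/2-7,0,zt(g)]),g=round(g,1),F=np.round(s["force"],1),t=s["time"],q=np.round(s["joints"],2))
E
python3 - <<'E'
from h import *; from rig import *
s=state()
print(delta(s,3,-72,330,0,85));print(delta(s,3,-72,245,25,85));print(where(s))
E
```

```text
(array([-463.6, -479.1,  -85.8]), array([ 0. ,  0.1, 28.8]), array([ 0.51983016, -0.06219702,  0.325     ]))
(array([-458.1, -476.1,   16.7]), array([-6.3, 24.6, 28.4]), array([ 0.51857341, -0.06816106,  0.22250718]))
{'Bin': array([-172.4, -704. ,  243.2]), 'Bout': array([-169. , -710.1,  243.2]), 'Ain': array([-213.6, -629.2,  243.4]), 'Aout': array([-217. , -623. ,  243.4]), 'g': 85.5, 'F': array([-0.1, -0.3,  0.2]), 't': 0.15, 'q': array([-1.43,  0.29,  1.58,  0.  ,  1.28, -0.15])}
```

>>> move_arm(
  moves=[-25, -25, -25, 0, 0, 0, 100, -50, -50, -45, 0, 0, 7, 100, -75, -78, -60, 0, 0, 14, 100, -100, -104, -70, 0, 0, 21, 100, -125, -130, -80, 0, 0, 28, 100],
)

```text
time: 0.57
position: [0.2852, -0.4864, 0.3192]
tcp_rot: [-0.633, 0.774, 0.0, 0.0]
force: [-0.3, -0.2, 0.9]
finger_gap: 0.0855
```

Run:
```python
from h import *; from rig import *
s=state()
print(delta(s,3,-72,330,0,85));print(where(s))
```

```text
(array([-462.3, -145.9,   -5.2]), array([0. , 0.1, 0.5]), array([ 0.51983016, -0.06219702,  0.325     ]))
{'Bin': array([-138.7, -535.7,  324.2]), 'Bout': array([-138.7, -542.7,  324.2]), 'Ain': array([-139.4, -450.2,  324.3]), 'Aout': array([-139.5, -443.2,  324.3]), 'g': 85.5, 'F': array([-0.3, -0.2,  0.9]), 't': 0.5667, 'q': array([-1.22, -0.01,  1.76,  0.  ,  1.39,  0.55])}
```

>>> move_arm(
  moves=[-38, -40, -5, 0, 0, 0, 100, -76, -75, -5, 0, 0, 0, 100, -115, -105, -5, 0, 0, 0, 100, -153, -130, -5, 0, 0, 0, 100, -192, -146, -5, 0, 0, 0, 100],
)

```text
time: 0.98
position: [0.4445, -0.3534, 0.324]
tcp_rot: [-0.633, 0.774, 0.0, 0.001]
force: [0.0, -0.7, -0.1]
finger_gap: 0.0851
```

>>> move_arm(
  moves=[-40, 0, 0, 0, 0, 0, 100, -80, 0, 0, 0, 0, 0, 100, -120, 0, 0, 0, 0, 0, 100, -160, 0, 0, 0, 0, 0, 100, -200, 0, 0, 0, 0, 0, 100],
)

```text
time: 1.4
position: [0.484, -0.1553, 0.324]
tcp_rot: [-0.633, 0.774, 0.001, 0.0]
force: [1.1, -0.8, 0.4]
finger_gap: 0.0854
```

Run:
```python
from h import *; from rig import *
s=state()
print(delta(s,3,-72,330,0,85));print(delta(s,3,-72,265,25,85));print(where(s))
```

```text
(array([-98.3, -16.6,  -0.8]), array([0. , 0.1, 0.5]), array([ 0.51983016, -0.06219702,  0.325     ]))
(array([-92.1, -16.6,  81.6]), array([-0.1, 25.1,  0.5]), array([ 0.51857341, -0.06816106,  0.24250718]))
{'Bin': array([ -12.5, -170.7,  329. ]), 'Bout': array([ -12.4, -177.7,  329. ]), 'Ain': array([-13.2, -85.3, 329.1]), 'Aout': array([-13.2, -78.3, 329.1]), 'g': 85.4, 'F': array([ 1.1, -0.8,  0.4]), 't': 1.4, 'q': array([-0.51, -0.14,  1.88,  0.  ,  1.41,  1.26])}
```

>>> move_arm(
  moves=[-40, -10, 0, 0, 0, 0.5, 100, -80, -16, 0, 0, 0, 0.5, 100, -98, -17, 0, 0, 0, 0.5, 100, -98, -17, 0, 0, 0, 0.5, 100, -98, -17, 0, 0, 0, 0.5, 100],
)

```text
time: 1.82
position: [0.5201, -0.0618, 0.3238]
tcp_rot: [-0.631, 0.776, 0.001, 0.0]
force: [-0.5, -0.3, -0.1]
finger_gap: 0.0858
```

Run:
```python
from h import *; from rig import *
s=state();print(where(s))
c=camera_params("wrist");p,d=snapshot("wrist");cv2.imwrite("pics/wrist1.png",p[:,:,::-1]);np.savez("w1.npz",p=p,d=d,**c)
inv=lambda w:np.round(bR.T@(w-bt)*1e3,1)
q=p.astype(int);m=((q[...,0]>60)&(q[...,1]<40)&(q[...,2]<40)&(q[...,0]>3*q[...,1])).astype(np.uint8)
n,l,st,ce=cv2.connectedComponentsWithStats(m);k=1+np.argmax(st[1:,4]);print(st[k],ce[k])
for z in(.17,.175):print(z,inv(ray(c,ce[k],z)))
```

```text
{'Bin': array([  3.2, -71.9, 328.9]), 'Bout': array([  3.2, -78.9, 328.9]), 'Ain': array([  3.1,  13.9, 329. ]), 'Aout': array([  3.1,  20.9, 329. ]), 'g': 85.8, 'F': array([-0.5, -0.3, -0.1]), 't': 1.8167, 'q': array([-0.31, -0.11,  1.84,  0.  ,  1.4 ,  1.46])}
[326 195   6   1   6] [328.5 195. ]
0.17 [ 26.1 -40.1 170. ]
0.175 [ 27.  -39.9 175. ]
```

View pics/wrist1.png

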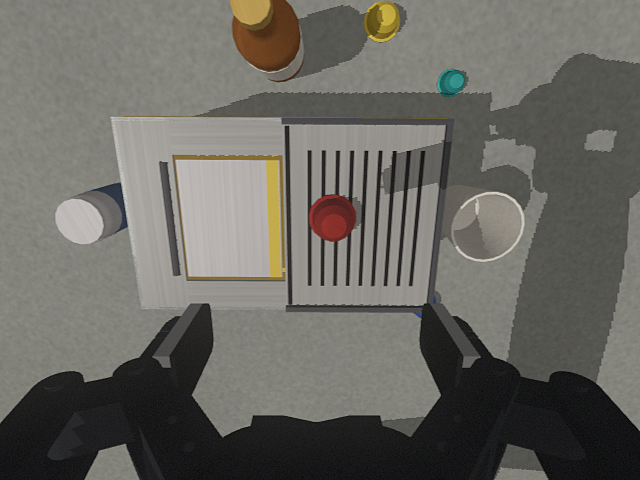

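Run:
```python
from h import *
w=np.load("w1.npz");c={k:w[k] for k in("R","t","fx","fy","cx","cy")};q=w["p"].astype(int)
inv=lambda w:np.round(bR.T@(w-bt)*1e3,1)
m=((q[...,0]>70)&(q[...,0]>2*q[...,1])&(q[...,0]>2*q[...,2])).astype(np.uint8);m[:150]=0;m[300:]=0
n,l,st,ce=cv2.connectedComponentsWithStats(m);k=1+np.argmax(st[1:,4]);print(st[k],ce[k])
x,y,ww,h,_=st[k]
print("flange L/R",inv(ray(c,(x-.5,y+h/2),.162)),inv(ray(c,(x+ww-.5,y+h/2),.162)),"top/bot",inv(ray(c,(x+ww/2,y-.5),.162)),inv(ray(c,(x+ww/2,y+h-.5),.162)))
for n,uv,z in[("tl",(112,117),.16),("bl",(142,309),.16),("tr",(453,119),.164),("br",(437,309),.164),("y tl",(173,155),.159),("y tr",(284,156),.159),("y br",(285,278),.159)]:print(n,inv(ray(c,uv,z)))
```

```text
[ 309  195   47   46 1655] [331.91540785 217.57160121]
flange L/R [  4.7 -23.5 162. ] [  4.8 -63.7 162. ] top/bot [ 25.  -43.7 162. ] [-15.4 -44.4 162. ]
tl [ 86.  131.5 160. ]
bl [-83.7 132.2 160. ]
tr [  85.2 -136.7  164. ]
br [ -80.8 -141.5  164. ]
y tl [ 56.7  87.1 159. ]
y tr [ 56.2  -3.6 159. ]
y br [-52.3  -1.9 159. ]
```

```bash
sed -i 's|^bR\[|bR[|; s|^bR=np.eye(3);.*|bR=np.eye(3);bR[:2,:2]=b["R"];bt=np.r_[b["t"],0]+bR@np.array([0,-.0025,0])|' h.py
python3 - <<'E'
from h import *; from rig import *
s=state();print(where(s));print(delta(s,5,-72,225,25,85));
E
```

```text
{'Bin': array([  3.2, -70.1, 328.9]), 'Bout': array([  3.2, -77.1, 328.8]), 'Ain': array([  3.2,  15.1, 328.9]), 'Aout': array([  3.2,  22.1, 328.9]), 'g': 85.3, 'F': array([ 0.2, -1.1,  0.6]), 't': 1.8667, 'q': array([-0.31, -0.11,  1.84,  0.  ,  1.4 ,  1.46])}
(array([  8.2,  -1.9, 121.3]), array([ 0.1, 25.1,  0. ]), array([ 0.52001495, -0.07101972,  0.20250718]))
```

>>> move_arm(
  moves=[4, -1, 25, 0, 7, 0, 100, 8, -2, 50, 0, 14, 0, 100, 8, -2, 80, 0, 20, 0, 100, 8, -2, 110, 0, 25, 0, 100, 8, -2, 121, 0, 25, 0, 100],
)

```text
time: 2.28
position: [0.5169, -0.0701, 0.1965]
tcp_rot: [-0.616, 0.757, -0.132, -0.172]
force: [-0.5, 0.5, -1.2]
finger_gap: 0.0851
```

Run:
```python
from h import *; from rig import *
s=state();print(where(s));print(delta(s,5,-72,198,25,85));print(delta(s,5,-72,167,25,85))
for n in("scene","wrist"):
  p,d=snapshot(n);cv2.imwrite(f"pics/{n}2.png",p[:,:,::-1] if n=="wrist" else cv2.resize(p[100:350,100:433,::-1],None,fx=2.2,fy=2.2))
```

```text
{'Bin': array([  2. , -71.8, 219. ]), 'Bout': array([  2. , -78.2, 222. ]), 'Ain': array([  1.6,   5.3, 183. ]), 'Aout': array([  1.5,  11.7, 180.1]), 'g': 85.1, 'F': array([-0.5,  0.5, -1.2]), 't': 2.2833, 'q': array([-0.13,  0.06,  1.96, -0.47,  1.21,  1.83])}
(array([-8.7, -3.5, 19.1]), array([ 0.6, -0. ,  0.3]), array([ 0.52001495, -0.07101972,  0.17550718]))
(array([-21.8,  -3.9,  47.2]), array([ 0.6, -0. ,  0.3]), array([ 0.52001495, -0.07101972,  0.14450718]))
```

View pics/scene2.png

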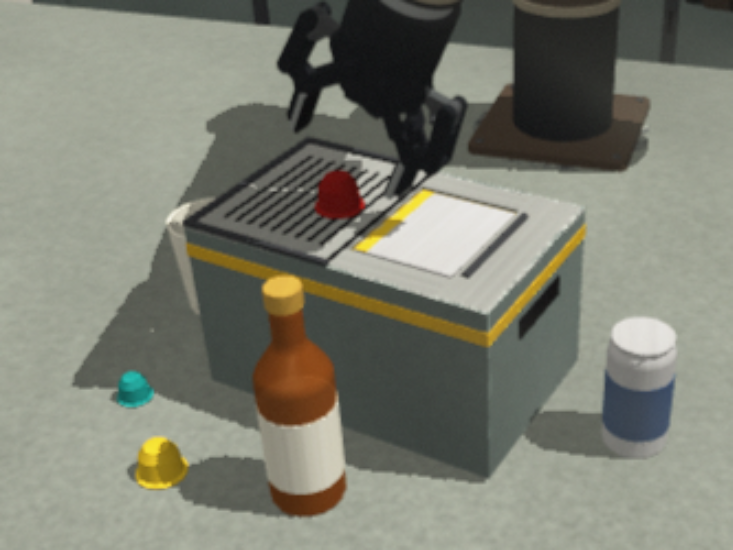

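View pics/wrist2.png

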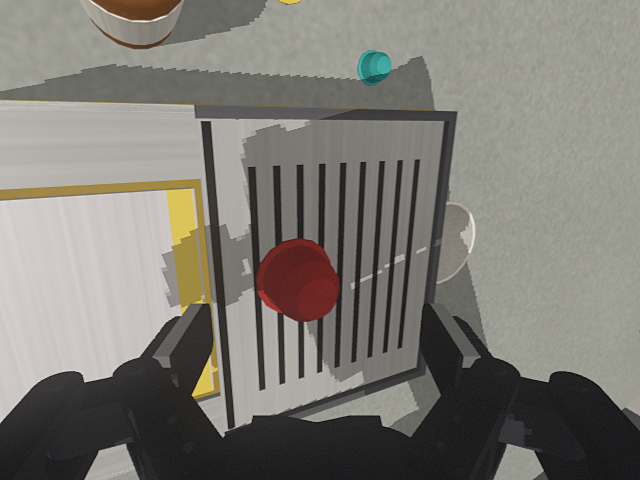

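Run:
```python
from h import *; from rig import *
s=state()
for z in (205,185,167):print(delta(s,5,-68,z,25,85))
```

```text
(array([-11.4,  -1.9,  13.5]), array([0.5, 0.1, 0.2]), array([ 0.52083972, -0.06710568,  0.18250718]))
(array([-19.8,  -2.1,  31.7]), array([0.5, 0.1, 0.2]), array([ 0.52083972, -0.06710568,  0.16250718]))
(array([-27.3,  -2.2,  48. ]), array([0.5, 0.1, 0.2]), array([ 0.52083972, -0.06710568,  0.14450718]))
```

>>> move_arm(
  moves=[-11, -2, 13, 0.5, 0, 0, 100, -14, -2, 19, 0.5, 0, 0, 100, -17, -2, 26, 0.5, 0, 0, 100, -20, -2, 32, 0.5, 0, 0, 100, -20, -2, 32, 0.5, 0, 0, 100],
)

```text
time: 2.8
position: [0.5208, -0.0678, 0.1622]
tcp_rot: [-0.616, 0.758, -0.136, -0.167]
force: [-0.1, -0.4, 0.5]
finger_gap: 0.0856
```

Run:
```python
from h import *; from rig import *
s=state();print(where(s))
for z in (175,167):print(delta(s,5,-68,z,25,85))
for n in("scene","wrist"):
  p,d=snapshot(n);cv2.imwrite(f"pics/{n}3.png",p[:,:,::-1] if n=="wrist" else cv2.resize(p[100:350,100:433,::-1],None,fx=2.2,fy=2.2))
```

```text
{'Bin': array([  5.2, -69. , 184.8]), 'Bout': array([  5.2, -75.3, 187.8]), 'Ain': array([  5.1,   8.7, 148.8]), 'Aout': array([  5.1,  15. , 145.9]), 'g': 85.6, 'F': array([-0.1, -0.4,  0.5]), 't': 2.8, 'q': array([-0.13,  0.1 ,  1.98, -0.48,  1.14,  1.87])}
(array([-4.7,  0.1,  8.5]), array([-0. ,  0.1,  0.1]), array([ 0.52083972, -0.06710568,  0.15250718]))
(array([-8.1,  0.1, 15.7]), array([-0. ,  0.1,  0.1]), array([ 0.52083972, -0.06710568,  0.14450718]))
```

View pics/scene3.png

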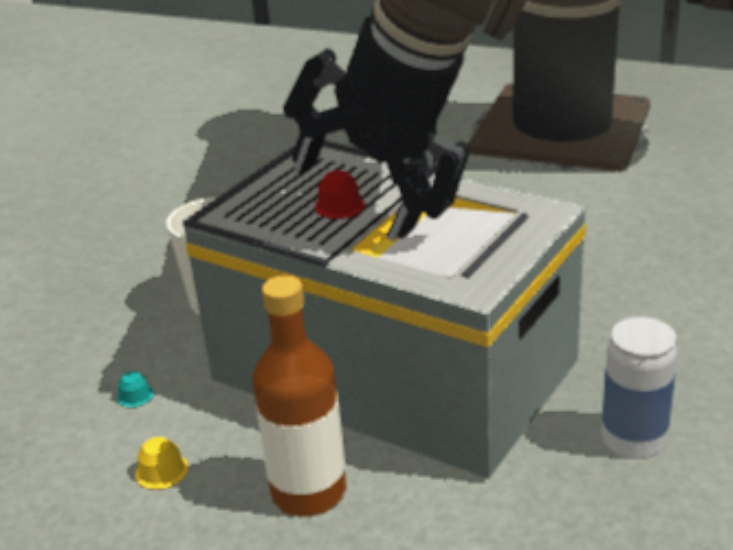

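View pics/wrist3.png

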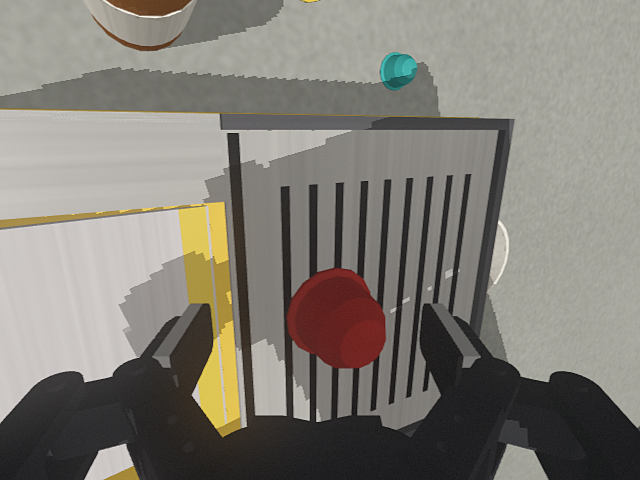

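>>> move_arm(
  moves=[-3, 0, 5, 0, 0, 0, 100, -6, 0, 10, 0, 0, 0, 100, -8, 0, 15, 0, 0, 0, 100, -8, 0, 15, 0, 0, 0, 100],
)

```text
time: 3.23
position: [0.5206, -0.0666, 0.1446]
tcp_rot: [-0.616, 0.757, -0.135, -0.168]
force: [0.5, -1.1, 0.4]
finger_gap: 0.0858
```

Run:
```python
from h import *; from rig import *
s=state();print(where(s))
for a in ((5,-60,167,25,85),(5,-50,167,25,85),(5,-35,167,27,80),(5,-20,167,28,76),(5,-12,167,28,72)):print(a,delta(s,*a))
c=camera_params("wrist");p,d=snapshot("wrist");cv2.imwrite("pics/wrist4.png",p[:,:,::-1])
```

```text
{'Bin': array([  4.8, -67.9, 167.3]), 'Bout': array([  4.8, -74.3, 170.3]), 'Ain': array([  4.6,   9.9, 131.2]), 'Aout': array([  4.6,  16.2, 128.3]), 'g': 85.8, 'F': array([ 0.5, -1.1,  0.4]), 't': 3.2333, 'q': array([-0.13,  0.13,  1.99, -0.49,  1.11,  1.89])}
(5, -60, 167, 25, 85) (array([-6.9, -0.3, -3.1]), array([0. , 0.1, 0.2]), array([ 0.52248926, -0.05927759,  0.14450718]))
(5, -50, 167, 25, 85) (array([-16. ,  -0.3,  -7.3]), array([0. , 0.1, 0.2]), array([ 0.52455119, -0.04949247,  0.14450718]))
(5, -35, 167, 27, 80) (array([-26.9,  -0.4, -13. ]), array([0. , 2.1, 0.2]), array([ 0.52708994, -0.03744456,  0.14506671]))
(5, -20, 167, 28, 76) (array([-38.5,  -0.4, -19.3]), array([0. , 3.1, 0.2]), array([ 0.52979796, -0.0245934 ,  0.14596069]))
(5, -12, 167, 28, 72) (array([-43.8,  -0.4, -23.4]), array([0. , 3.1, 0.2]), array([ 0.53114261, -0.01821222,  0.14743979]))
```

View pics/wrist4.png

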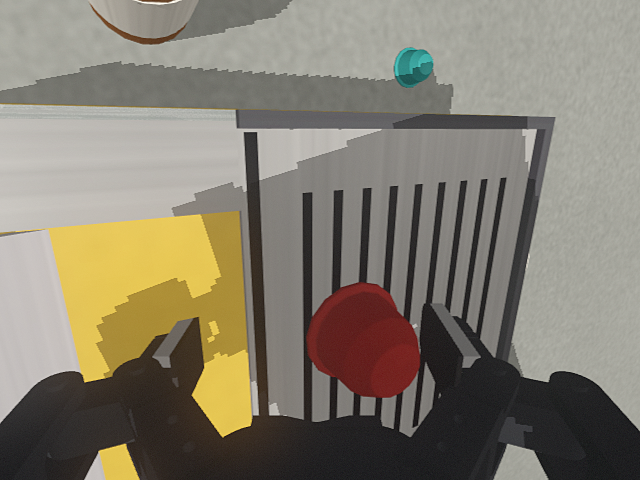

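>>> move_arm(
  moves=[-4, 0, -2, 0, 0, 0, 100, -8, 0, -4, 0, 0, 0, 100, -12, 0, -6, 0, 0, 0, 100, -16, 0, -7, 0, 0, 0, 100, -16, 0, -7, 0, 0, 0, 100],
)

```text
time: 3.7
position: [0.5248, -0.049, 0.1451]
tcp_rot: [-0.616, 0.757, -0.136, -0.168]
force: [-0.1, -0.0, 1.1]
finger_gap: 0.0857
```

Run:
```python
from h import *; from rig import *
s=state();print(where(s))
for a in ((5,-50,166,25,85),(5,-35,166,27,80),(5,-20,166,28,76),(5,-12,166,28,72)):print(a,delta(s,*a))
for n in("scene","wrist"):
  p,d=snapshot(n);cv2.imwrite(f"pics/{n}5.png",p[:,:,::-1] if n=="wrist" else cv2.resize(p[100:350,100:433,::-1],None,fx=2.2,fy=2.2))
```

```text
{'Bin': array([  5.2, -49.8, 167.8]), 'Bout': array([  5.3, -56.1, 170.7]), 'Ain': array([  5. ,  28. , 131.6]), 'Aout': array([  4.9,  34.3, 128.7]), 'g': 85.7, 'F': array([-0.1, -0. ,  1.1]), 't': 3.7, 'q': array([-0.09,  0.14,  1.98, -0.48,  1.13,  1.92])}
(5, -50, 166, 25, 85) (array([-0.2,  0.1,  1.6]), array([-0. ,  0.1,  0.2]), array([ 0.52455119, -0.04949247,  0.14350718]))
(5, -35, 166, 27, 80) (array([-11.1,   0.1,  -4.1]), array([-0. ,  2.1,  0.2]), array([ 0.52708994, -0.03744456,  0.14406671]))
(5, -20, 166, 28, 76) (array([-22.6,   0. , -10.4]), array([-0. ,  3.1,  0.2]), array([ 0.52979796, -0.0245934 ,  0.14496069]))
(5, -12, 166, 28, 72) (array([-27.9,   0. , -14.5]), array([-0. ,  3.1,  0.2]), array([ 0.53114261, -0.01821222,  0.14643979]))
```

View pics/wrist5.png

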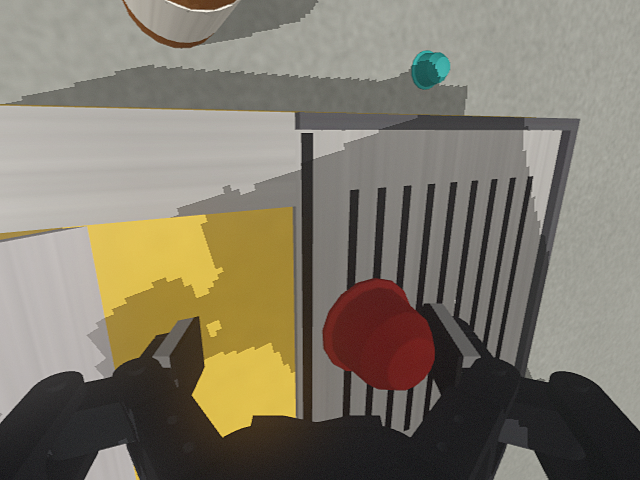

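View pics/scene5.png

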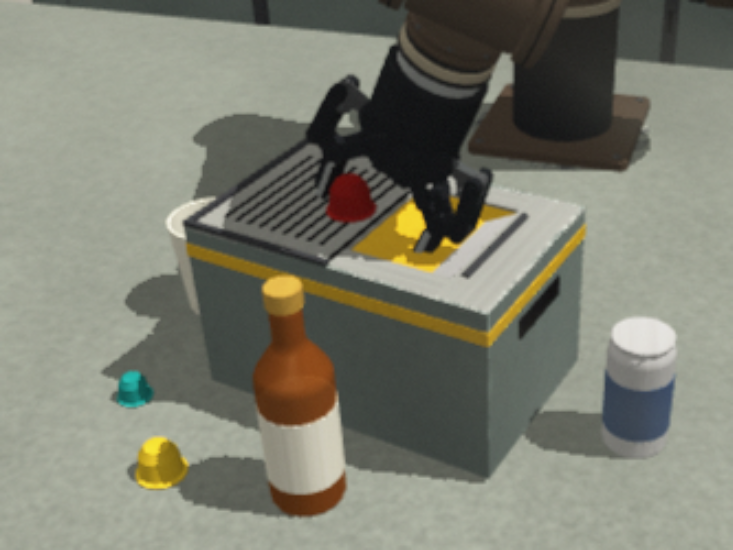

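```bash
cat >> h.py <<'E'
def pts(c,d,uv):
    o=[]
    for u,v in uv:
        z=d[v,u];w=c["R"].T@(np.array([(u-c["cx"])/c["fx"]*z,(v-c["cy"])/c["fy"]*z,z])-c["t"]);o.append(np.round(bR.T@(w-bt)*1e3,1))
    return o
E
python3 - <<'E'
from h import *; from rig import *
s=state();c=camera_params("wrist");p,d=snapshot("wrist")
uv=[(20,280),(50,280),(80,280),(105,280),(130,280),(160,280),(200,280),(240,280),(280,280),(40,400),(380,350),(350,300),(400,380)]
for a,b_ in zip(uv,pts(c,d,uv)):print(a,b_,p[a[1],a[0]])
E
```

```text
(20, 280) [ 41.6  78.2 151.7] [190 185 184]
(50, 280) [ 39.5  72.2 149.4] [189 183 182]
(80, 280) [ 37.3  65.5 146.9] [189 183 180]
(105, 280) [ 35.2  59.4 144.6] [223 193  86]
(130, 280) [ 33.6  52.5 143.9] [224 192  82]
(160, 280) [ 32.2  43.6 144.4] [161 132  52]
(200, 280) [ 29.7  30.8 144.1] [225 193  79]
(240, 280) [ 27.2  16.7 144.3] [164 135  49]
(280, 280) [ 24.1   0.9 144. ] [163 134  52]
(40, 400) [ 16.9  74.1 172.5] [49 47 48]
(380, 350) [ 12.2 -18.8 184.9] [97 30 29]
(350, 300) [ 20.6 -19.2 164.2] [100  30  27]
(400, 380) [  1.7 -24.5 189.1] [109  34  29]
```

>>> move_arm(
  moves=[-4, 0, -1, 0, 0.5, 0, 99, -7, 0, -2, 0, 1, 0, 97, -11, 0, -4, 0, 2, 0, 94, -11, 0, -4, 0, 2, 0, 94],
)

```text
time: 4.18
position: [0.5272, -0.0372, 0.144]
tcp_rot: [-0.614, 0.754, -0.147, -0.181]
force: [-0.9, -2.4, 1.9]
finger_gap: 0.0804
```

Run:
```python
from h import *; from rig import *
s=state();print(where(s))
for a in ((5,-27,166,28,80),(5,-20,166,29,78),(5,-12,166,30,74),(5,-6,166,30,70)):print(a,delta(s,*a))
c=camera_params("wrist");p,d=snapshot("wrist");cv2.imwrite("pics/wrist6.png",p[:,:,::-1])
uv=[(20,280),(50,280),(80,280)]
print(pts(c,d,uv))
```

```text
{'Bin': array([  5.3, -34.9, 166.1]), 'Bout': array([  5.3, -41.1, 169.2]), 'Ain': array([  5. ,  36.8, 129.6]), 'Aout': array([  4.9,  43. , 126.4]), 'g': 80.4, 'F': array([-0.9, -2.4,  1.9]), 't': 4.1833, 'q': array([-0.06,  0.16,  1.97, -0.51,  1.15,  1.96])}
(5, -27, 166, 28, 80) (array([-6.8,  0.1, -2.9]), array([-0.1,  1. ,  0.2]), array([ 0.5286595 , -0.02999606,  0.14348159]))
(5, -20, 166, 29, 78) (array([-11.9,   0.1,  -5.7]), array([-0.1,  2. ,  0.2]), array([ 0.52987101, -0.02424672,  0.14365568]))
(5, -12, 166, 30, 74) (array([-17. ,   0. ,  -9.4]), array([-0.1,  3. ,  0.2]), array([ 0.53114507, -0.01820054,  0.14462683]))
(5, -6, 166, 30, 70) (array([-20.4,   0. , -12.8]), array([-0.1,  3. ,  0.2]), array([ 0.53208816, -0.01372499,  0.14615664]))
[array([ 44.4,  88.3, 155.6]), array([ 42.2,  82.8, 153. ]), array([ 39.3,  76.8, 148.5])]
```

View pics/wrist6.png

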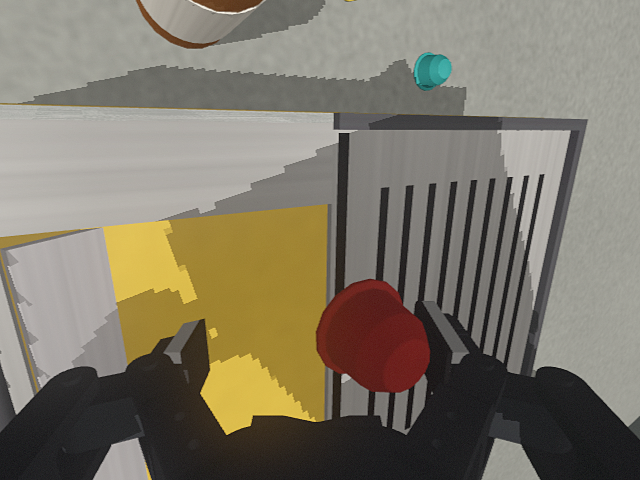

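>>> move_arm(
  moves=[-4, 0, -2, 0, 0.5, 0, 94, -8, 0, -3.5, 0, 1, 0, 93, -12, 0, -5.5, 0, 2, 0, 92, -12, 0, -5.5, 0, 2, 0, 92],
)

```text
time: 4.57
position: [0.5287, -0.033, 0.1491]
tcp_rot: [-0.609, 0.748, -0.164, -0.205]
force: [-10.8, -33.2, 18.4]
finger_gap: 0.0785
```

Run:
```python
from h import *; from rig import *
s=state();print(where(s))
for a in ((5,-12,166,30,74),(5,-6,166,30,70),(5,0,166,30,68)):print(a,delta(s,*a))
c=camera_params("wrist");p,d=snapshot("wrist");cv2.imwrite("pics/wrist7.png",p[:,:,::-1])
```

```text
{'Bin': array([  5.9, -28.4, 172.5]), 'Bout': array([  5.9, -34.4, 176. ]), 'Ain': array([  5.5,  39.3, 132.7]), 'Aout': array([  5.4,  45.3, 129.2]), 'g': 78.5, 'F': array([-10.8, -33.2,  18.4]), 't': 4.5667, 'q': array([-0.03,  0.17,  1.95, -0.57,  1.19,  2.01])}
(5, -12, 166, 30, 74) (array([-15.2,   0.6,  -3.7]), array([ 0.2, -0.4,  0.3]), array([ 0.53114507, -0.01820054,  0.14462683]))
(5, -6, 166, 30, 70) (array([-18.4,   0.6,  -7.3]), array([ 0.2, -0.4,  0.3]), array([ 0.53208816, -0.01372499,  0.14615664]))
(5, 0, 166, 30, 68) (array([-22.5,   0.6, -10.7]), array([ 0.2, -0.4,  0.3]), array([ 0.53317829, -0.00855168,  0.14692154]))
```

View pics/wrist7.png

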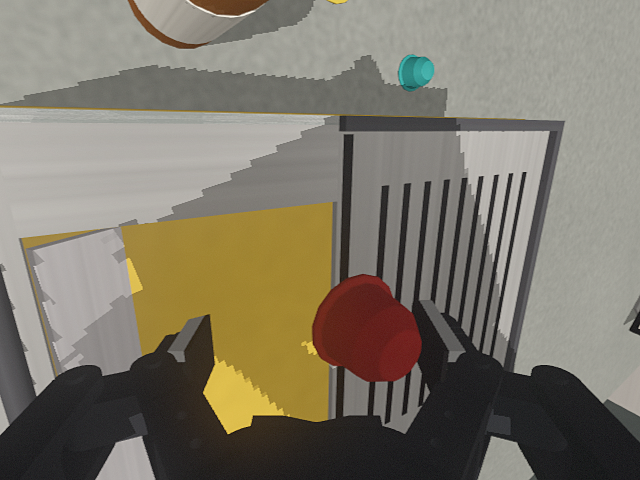

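Run:
```python
from h import *; from rig import *
s=state();print(where(s))
for a in ((5,-36,171,28,78),(5,-38,169,20,80)):print(a,delta(s,*a))
```

```text
{'Bin': array([  5.9, -28.5, 172.5]), 'Bout': array([  6. , -34.5, 176. ]), 'Ain': array([  5.6,  39.7, 132.6]), 'Aout': array([  5.6,  45.7, 129.1]), 'g': 79.0, 'F': array([-12.3, -30.9,  17.2]), 't': 4.6167, 'q': array([-0.03,  0.17,  1.95, -0.56,  1.19,  2.01])}
(5, -36, 171, 28, 78) (array([6.1, 0.8, 3.4]), array([ 0.2, -2.3,  0.2]), array([ 0.52665132, -0.03952612,  0.14922114]))
(5, -38, 169, 20, 80) (array([5.8, 0.8, 0.8]), array([  0.2, -10.3,   0.2]), array([ 0.5269707 , -0.03801047,  0.15133932]))
```

>>> move_arm(
  moves=[5, 0.8, 3, 0, -2, 0, 92, 6, 0.8, 2, 0, -5, 0, 93, 6, 0.8, 1, 0, -10, 0, 94, 6, 0.8, 1, 0, -10, 0, 94],
)

```text
time: 4.95
position: [0.5272, -0.0391, 0.1522]
tcp_rot: [-0.62, 0.765, -0.109, -0.137]
force: [0.8, -0.6, 2.5]
finger_gap: 0.0801
```

Run:
```python
from h import *; from rig import *
s=state();print(where(s))
for a in ((5,-30,169,20,80),(5,-20,169,20,79),(5,-12,169,20,76)):print(a,delta(s,*a))
for n in("scene","wrist"):
  c=camera_params(n);p,d=snapshot(n);cv2.imwrite(f"pics/{n}8.png",p[:,:,::-1] if n=="wrist" else cv2.resize(p[100:350,100:433,::-1],None,fx=2.2,fy=2.2))
uv=[(380,350),(370,320),(350,300)];print(pts(c,d,uv))
```

```text
{'Bin': array([  5.5, -39. , 170. ]), 'Bout': array([  5.5, -45.5, 172.4]), 'Ain': array([  5.5,  36.2, 142.4]), 'Aout': array([  5.5,  42.8, 140. ]), 'g': 80.1, 'F': array([ 0.8, -0.6,  2.5]), 't': 4.95, 'q': array([-0.11,  0.11,  1.98, -0.39,  1.12,  1.85])}
(5, -30, 169, 20, 80) (array([-8.7,  0.5, -2.3]), array([ 0.2, -0.2,  0. ]), array([ 0.52862024, -0.03018237,  0.15133932]))
(5, -20, 169, 20, 79) (array([-17.6,   0.5,  -5.9]), array([ 0.2, -0.2,  0. ]), array([ 0.53059608, -0.02080583,  0.15165405]))
(5, -12, 169, 20, 76) (array([-23.6,   0.5,  -9.1]), array([ 0.2, -0.2,  0. ]), array([ 0.53198734, -0.01420343,  0.15259823]))
[array([ 11.1, -12.5, 189.4]), array([ 19.2, -11.6, 183.3]), array([ 22.1,  -9. , 172.7])]
```

View pics/wrist8.png

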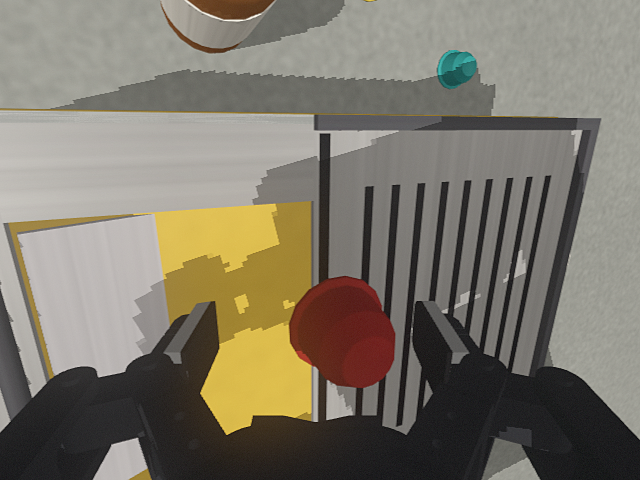

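View pics/scene8.png

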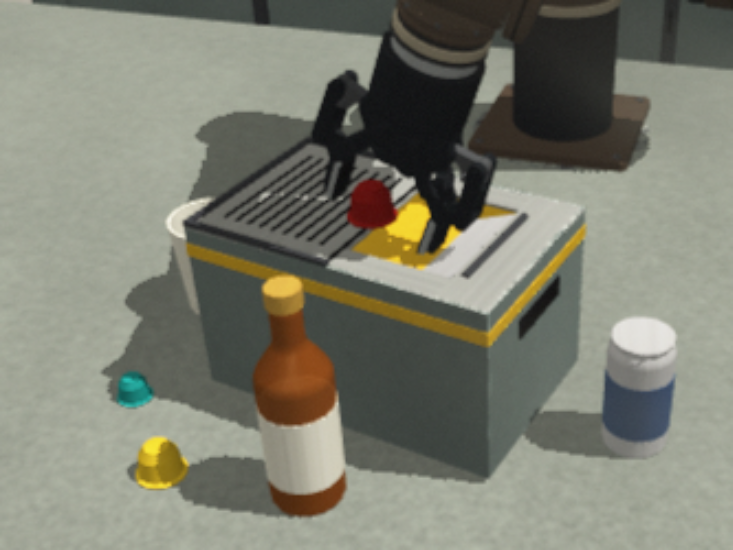

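>>> move_arm(
  moves=[-5, 0.5, -1.5, 0, 0, 0, 94, -9, 0.5, -2.5, 0, 0, 0, 94, -12, 0.5, -3.5, 0, 0, 0, 94, -14, 0.5, -4.5, 0, 0, 0, 93],
)

```text
time: 5.38
position: [0.5294, -0.0232, 0.1502]
tcp_rot: [-0.621, 0.763, -0.11, -0.139]
force: [-1.0, -3.3, 2.2]
finger_gap: 0.0794
```

Run:
```python
from h import *; from rig import *
s=state();print(where(s))
for a in ((5,-20,169,20,79),(5,-12,169,20,76),(5,-6,169,20,72)):print(a,delta(s,*a))
```

```text
{'Bin': array([  4.5, -22.6, 168. ]), 'Bout': array([  4.6, -29.1, 170.4]), 'Ain': array([  4.2,  51.8, 140.2]), 'Aout': array([  4.2,  58.3, 137.8]), 'g': 79.4, 'F': array([-1. , -3.3,  2.2]), 't': 5.3833, 'q': array([-0.08,  0.13,  1.97, -0.39,  1.13,  1.88])}
(5, -20, 169, 20, 79) (array([-1.9, -0.6, -2.2]), array([ 0.2, -0.4,  0.2]), array([ 0.53059608, -0.02080583,  0.15165405]))
(5, -12, 169, 20, 76) (array([-7.9, -0.7, -5.5]), array([ 0.2, -0.4,  0.2]), array([ 0.53198734, -0.01420343,  0.15259823]))
(5, -6, 169, 20, 72) (array([-11.5,  -0.7,  -8.2]), array([ 0.2, -0.4,  0.2]), array([ 0.53288013, -0.00996662,  0.15385714]))
```

>>> move_arm(
  moves=[-3, 0, -1.5, 0, 0, 0, 92, -6, 0, -3, 0, 0, 0, 91, -8, 0, -4.5, 0, 0, 0, 90, -8, 0, -5, 0, 0, 0, 90],
)

```text
time: 5.72
position: [0.5312, -0.0139, 0.1521]
tcp_rot: [-0.621, 0.763, -0.11, -0.14]
force: [-0.6, -3.9, 1.1]
finger_gap: 0.077
```

Run:
```python
from h import *; from rig import *
s=state();print(where(s))
for a in ((5,-6,169,20,72),(5,0,169,20,68)):print(a,delta(s,*a))
for n in("scene","wrist"):
  c=camera_params(n);p,d=snapshot(n);cv2.imwrite(f"pics/{n}9.png",p[:,:,::-1] if n=="wrist" else cv2.resize(p[100:350,100:433,::-1],None,fx=2.2,fy=2.2))
uv=[(60,280),(100,280)];print(pts(c,d,uv))
```

```text
{'Bin': array([  4.4, -12.1, 169.1]), 'Bout': array([  4.4, -18.7, 171.5]), 'Ain': array([  4. ,  59.9, 142.1]), 'Aout': array([  4. ,  66.5, 139.7]), 'g': 77.0, 'F': array([-0.6, -3.9,  1.1]), 't': 5.7167, 'q': array([-0.06,  0.13,  1.96, -0.39,  1.14,  1.9 ])}
(5, -6, 169, 20, 72) (array([-3.3, -0.8, -3.1]), array([ 0.2, -0.5,  0.3]), array([ 0.53288013, -0.00996662,  0.15385714]))
(5, 0, 169, 20, 68) (array([-6.9, -0.8, -5.8]), array([ 0.2, -0.5,  0.3]), array([ 0.53377292, -0.00572982,  0.15511605]))
[array([ 37.2, 105.8, 160. ]), array([ 36.1,  95.3, 161.3])]
```

View pics/wrist9.png

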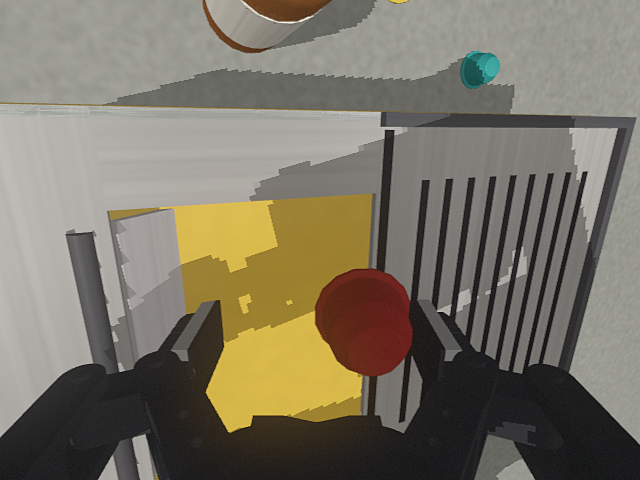

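View pics/scene9.png

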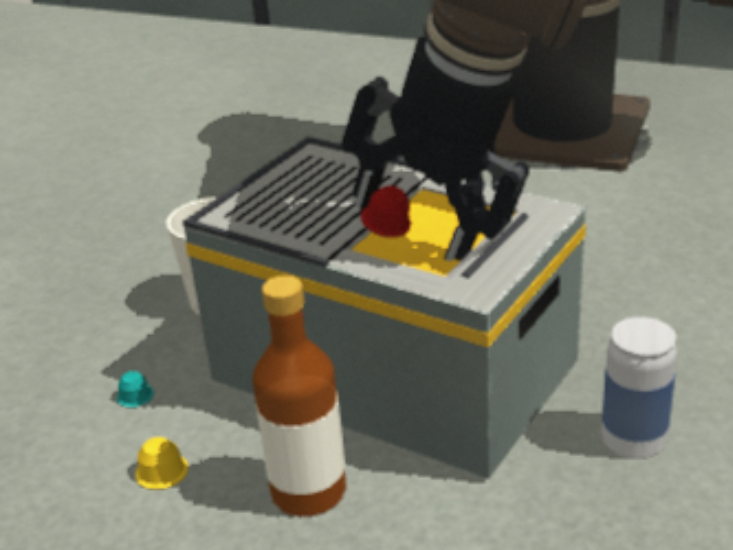

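>>> move_arm(
  moves=[-2, 0, -1.5, 0, 0, 0, 87, -4, 0, -3, 0, 0, 0, 85, -6, 0, -5, 0, 0, 0, 82, -7, 0, -6, 0, 0, 0, 80, -7, 0, -6, 0, 0, 0, 80],
)

```text
time: 6.23
position: [0.5332, -0.0055, 0.1557]
tcp_rot: [-0.621, 0.763, -0.11, -0.139]
force: [-1.4, -3.9, 2.3]
finger_gap: 0.0683
```

Run:
```python
from h import *; from rig import *
s=state();print(where(s))
for a in ((5,8,169,18,62),(5,8,160,15,62)):print(a,delta(s,*a))
for n in("scene","wrist"):
  c=camera_params(n);p,d=snapshot(n);cv2.imwrite(f"pics/{n}10.png",p[:,:,::-1] if n=="wrist" else cv2.resize(p[100:350,100:433,::-1],None,fx=2.2,fy=2.2))
```

```text
{'Bin': array([4.5e+00, 1.0e-01, 1.7e+02]), 'Bout': array([  4.6,  -6.5, 172.4]), 'Ain': array([  4.3,  64.1, 146.1]), 'Aout': array([  4.2,  70.6, 143.6]), 'g': 68.3, 'F': array([-1.4, -3.9,  2.3]), 't': 6.2333, 'q': array([-0.04,  0.13,  1.95, -0.39,  1.15,  1.91])}
(5, 8, 169, 18, 62) (array([-4.6, -0.6, -4.2]), array([ 0.2, -2.5,  0.2]), array([5.34988625e-01, 3.94670226e-05, 1.58010672e-01]))
(5, 8, 160, 15, 62) (array([-7.8, -0.7,  2.7]), array([ 0.2, -5.5,  0.2]), array([0.53509901, 0.00056332, 0.15054477]))
```

View pics/wrist10.png

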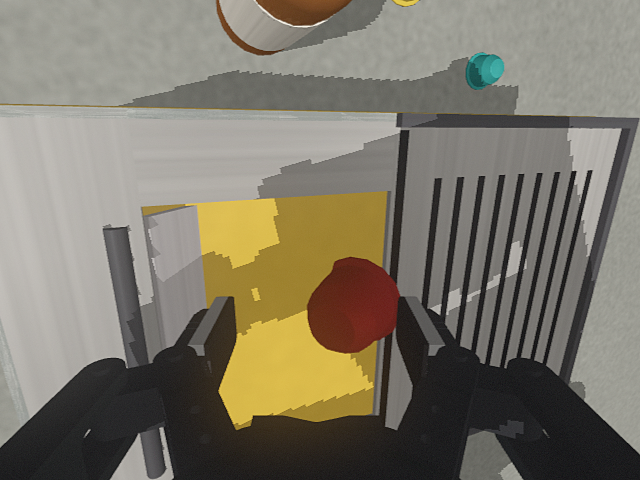

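View pics/scene10.png

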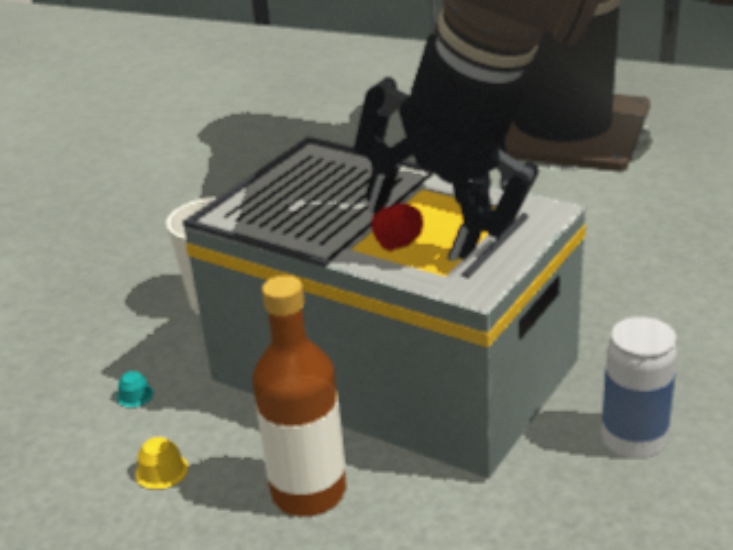

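Run:
```python
from h import *; from rig import *
s=state();print(where(s))
for a in ((5,5,169,20,62),(5,10,169,20,54),(5,10,158,18,52),(5,10,145,10,50),(5,10,130,5,50)):
  r=delta(s,*a);print(a,r)
```

```text
{'Bin': array([  4.5,   0.2, 169.8]), 'Bout': array([  4.5,  -6.4, 172.3]), 'Ain': array([  4.2,  64.1, 146. ]), 'Aout': array([  4.2,  70.6, 143.6]), 'g': 68.2, 'F': array([-0.4, -3.5,  4.3]), 't': 6.3333, 'q': array([-0.04,  0.13,  1.95, -0.39,  1.15,  1.91])}
(5, 5, 169, 20, 62) (array([-1.7, -0.6, -2.1]), array([ 0.2, -0.4,  0.2]), array([ 0.53428732, -0.00328865,  0.15700442]))
(5, 10, 169, 20, 54) (array([-2.4, -0.6, -5. ]), array([ 0.2, -0.4,  0.2]), array([ 0.53462954, -0.00166461,  0.15952224]))
(5, 10, 158, 18, 52) (array([-5.2, -0.7,  4.1]), array([ 0.2, -2.4,  0.2]), array([ 0.53451795, -0.00219415,  0.15001031]))
(5, 10, 145, 10, 50) (array([-8.3, -0.7, 12.5]), array([  0.2, -10.4,   0.2]), array([ 0.53450547, -0.00225338,  0.14100637]))
(5, 10, 130, 5, 50) (array([-13. ,  -0.8,  24.5]), array([  0.2, -15.4,   0.2]), array([ 0.53455788, -0.00200469,  0.1281727 ]))
```

>>> move_arm(
  moves=[-1, -0.5, -1.5, 0, 0, 0, 76, -1.5, -0.5, -2, 0, 0, 0, 72, -2, -0.5, -3, 0, 0, 0, 68, -2.4, -0.5, -5, 0, 0, 0, 64, -2.4, -0.5, -5, 0, 0, 0, 64],
)

```text
time: 6.75
position: [0.5346, -0.0014, 0.1597]
tcp_rot: [-0.621, 0.763, -0.11, -0.139]
force: [-1.3, -0.6, 2.7]
finger_gap: 0.0548
```

Run:
```python
from h import *; from rig import *
s=state();print(where(s))
for a in ((5,10,158,18,52),(5,10,145,10,50),(5,10,130,5,50)):
  r=delta(s,*a);print(a,r)
for n in("scene","wrist"):
  c=camera_params(n);p,d=snapshot(n);cv2.imwrite(f"pics/{n}11.png",p[:,:,::-1] if n=="wrist" else cv2.resize(p[100:350,100:433,::-1],None,fx=2.2,fy=2.2))
```

```text
{'Bin': array([  5. ,  10. , 169.6]), 'Bout': array([  5.1,   3.4, 172.1]), 'Ain': array([  4.8,  61.4, 150.5]), 'Aout': array([  4.8,  67.9, 148. ]), 'g': 54.8, 'F': array([-1.3, -0.6,  2.7]), 't': 6.75, 'q': array([-0.04,  0.13,  1.94, -0.38,  1.16,  1.91])}
(5, 10, 158, 18, 52) (array([-2.6, -0.1,  9.3]), array([ 0.2, -2.4,  0.2]), array([ 0.53451795, -0.00219415,  0.15001031]))
(5, 10, 145, 10, 50) (array([-5.7, -0.2, 17.8]), array([  0.2, -10.4,   0.2]), array([ 0.53450547, -0.00225338,  0.14100637]))
(5, 10, 130, 5, 50) (array([-10.4,  -0.2,  29.7]), array([  0.2, -15.4,   0.2]), array([ 0.53455788, -0.00200469,  0.1281727 ]))
```

View pics/wrist11.png

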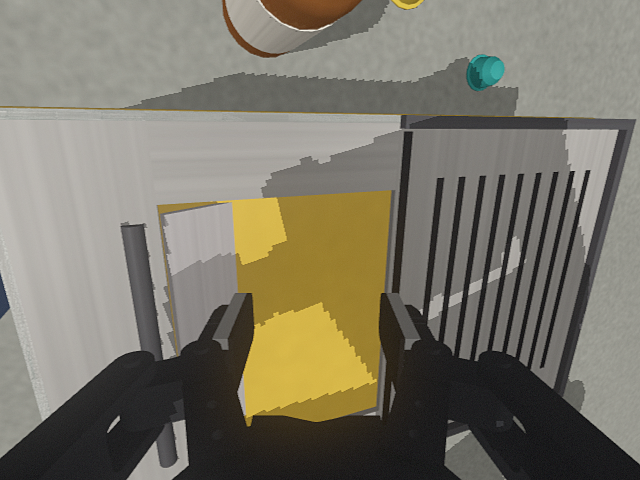

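View pics/scene11.png

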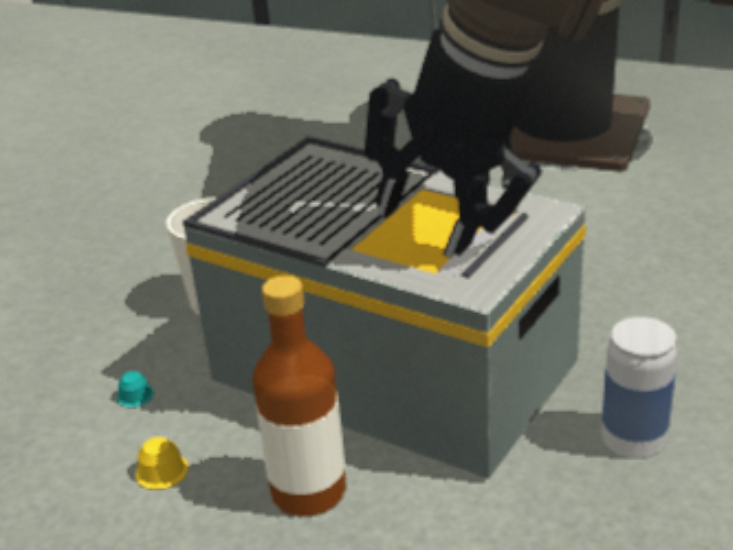

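>>> move_arm(
  moves=[-3, 0, 9, 0, -2, 0, 62, -4, 0, 13, 0, -6, 0, 60, -6, 0, 18, 0, -10, 0, 59, -6, 0, 18, 0, -10, 0, 59],
)

```text
time: 7.18
position: [0.5367, 0.0006, 0.1422]
tcp_rot: [-0.628, 0.774, -0.054, -0.065]
force: [2.8, 9.9, 4.4]
finger_gap: 0.0501
```

Run:
```python
from h import *; from rig import *
s=state();print(where(s))
for a in ((5,10,130,5,50),(5,10,120,0,50)):
  r=delta(s,*a);print(a,r)
for n in("wrist",):
  c=camera_params(n);p,d=snapshot(n);cv2.imwrite(f"pics/{n}12.png",p[:,:,::-1])
```

```text
{'Bin': array([  6.6,  13.2, 146.1]), 'Bout': array([  6.6,   6.3, 147.3]), 'Ain': array([  6.6,  62.6, 137.6]), 'Aout': array([  6.6,  69.5, 136.5]), 'g': 50.1, 'F': array([2.8, 9.9, 4.4]), 't': 7.1833, 'q': array([-0.11,  0.11,  1.98, -0.19,  1.08,  1.76])}
(5, 10, 130, 5, 50) (array([ 0.6,  1.6, 14.3]), array([-0.1, -4.7, -0. ]), array([ 0.53455788, -0.00200469,  0.1281727 ]))
(5, 10, 120, 0, 50) (array([-0.8,  1.6, 22. ]), array([-0.1, -9.7, -0. ]), array([ 0.53457115, -0.00194171,  0.12035294]))
```

View pics/wrist12.png

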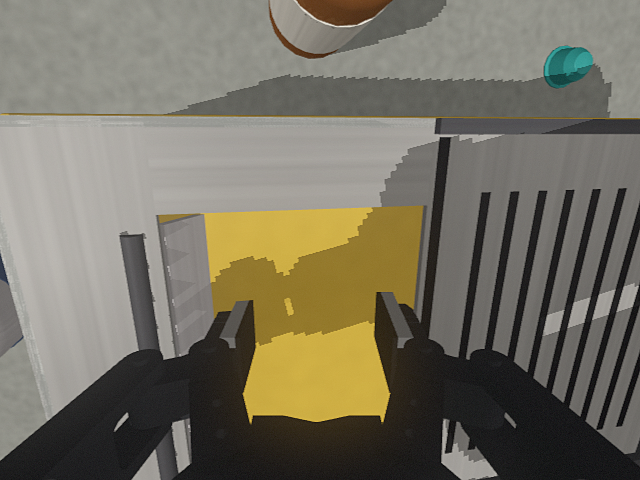

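Run:
```python
from h import *; from rig import *
s=state()
for a in ((5,22,143,8,40),(5,22,125,4,38),(5,22,112,0,38)):
  r=delta(s,*a);print(a,r)
```

```text
(5, 22, 143, 8, 40) (array([-4.1,  1.6, -0.7]), array([-0.1, -1.8,  0. ]), array([0.53602839, 0.00497376, 0.14208057]))
(5, 22, 125, 4, 38) (array([-5.9,  1.6, 15.5]), array([-0.1, -5.8,  0. ]), array([0.53583024, 0.00403344, 0.12585753]))
(5, 22, 112, 0, 38) (array([-7.8,  1.7, 27. ]), array([-0.1, -9.8,  0. ]), array([0.53580831, 0.00392936, 0.11418824]))
```

>>> move_arm(
  moves=[-4, 1.5, 0, 0, -2, 0, 50, -4, 1.5, 2, 0, -3, 0, 46, -5, 1.5, 9, 0, -5, 0, 45, -6, 1.5, 15, 0, -6, 0, 45, -6, 1.5, 16, 0, -6, 0, 45],
)

```text
time: 7.65
position: [0.5354, 0.0035, 0.1241]
tcp_rot: [-0.629, 0.777, -0.021, -0.026]
force: [-0.3, -1.7, 2.8]
finger_gap: 0.0384
```

Run:
```python
from h import *; from rig import *
s=state();print(where(s))
for a in ((5,22,112,0,38),):
  r=delta(s,*a);print(a,r)
for n in("wrist",):
  c=camera_params(n);p,d=snapshot(n);cv2.imwrite(f"pics/{n}13.png",p[:,:,::-1])
```

```text
{'Bin': array([  4.7,  21.2, 123.2]), 'Bout': array([  4.6,  14.2, 123.7]), 'Ain': array([  4.7,  59.5, 120.7]), 'Aout': array([  4.7,  66.5, 120.2]), 'g': 38.4, 'F': array([-0.3, -1.7,  2.8]), 't': 7.65, 'q': array([-0.15,  0.12,  2.  , -0.08,  1.03,  1.67])}
(5, 22, 112, 0, 38) (array([-1.2, -0.3,  9.8]), array([-0. , -3.8, -0.1]), array([0.53580831, 0.00392936, 0.11418824]))
```

View pics/wrist13.png

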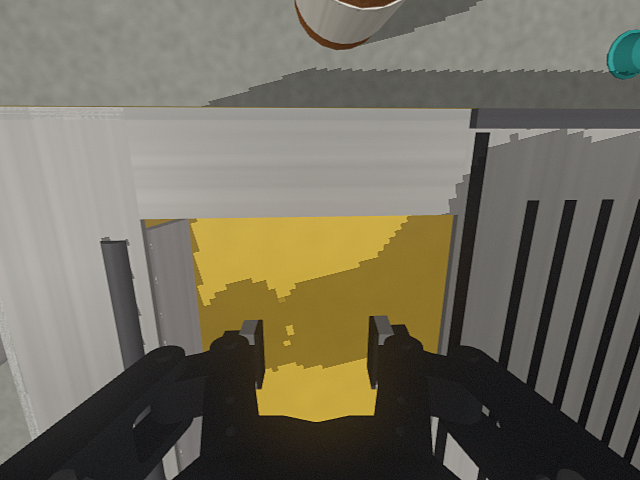

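>>> move_arm(
  moves=[-1, 0, 5, 0, -2, 0, 45, -1, 0, 10, 0, -4, 0, 45, -1, 0, 10, 0, -4, 0, 45, -1, 0, 10, 0, -4, 0, 45, -1, 0, 10, 0, -4, 0, 45],
)

```text
time: 8.12
position: [0.5367, 0.0057, 0.1235]
tcp_rot: [-0.629, 0.778, 0.001, 0.001]
force: [-21.4, 10.5, 44.5]
finger_gap: 0.0388
```

>>> move_arm(
  moves=[0, 0, -15, 0, 0, 0, 45, 0, 0, -30, 0, 0, 0, 45, 0, 0, -45, 0, 0, 0, 45, 0, 0, -60, 0, 0, 0, 45, 0, 0, -75, 0, 0, 0, 45],
)

```text
time: 8.53
position: [0.5359, 0.0061, 0.1981]
tcp_rot: [-0.629, 0.778, 0.002, 0.001]
force: [0.6, -0.5, 0.2]
finger_gap: 0.0383
```

Run:
```python
from h import *; from rig import *
s=state();print(where(s))
for n in("scene","wrist",):
  c=camera_params(n);p,d=snapshot(n);cv2.imwrite(f"pics/{n}14.png",p[:,:,::-1])
```

```text
{'Bin': array([  4.6,  24. , 195.8]), 'Bout': array([  4.5,  17. , 195.8]), 'Ain': array([  4.7,  62.3, 196. ]), 'Aout': array([  4.7,  69.3, 196. ]), 'g': 38.3, 'F': array([ 0.6, -0.5,  0.2]), 't': 8.5333, 'q': array([-0.18,  0.02,  1.96,  0.  ,  1.17,  1.6 ])}
```

View pics/wrist14.png

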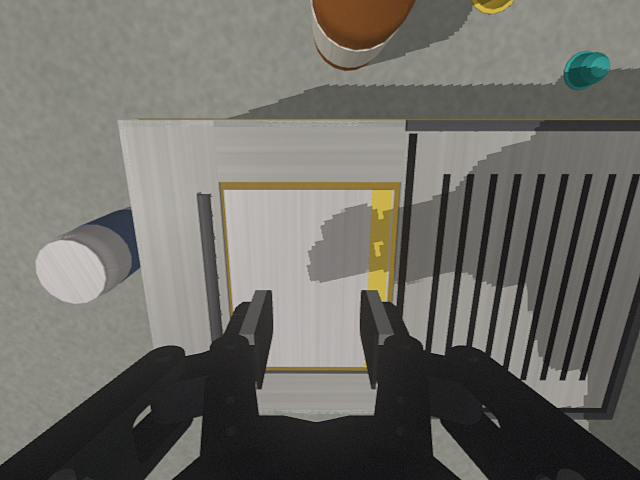

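View pics/scene14.png

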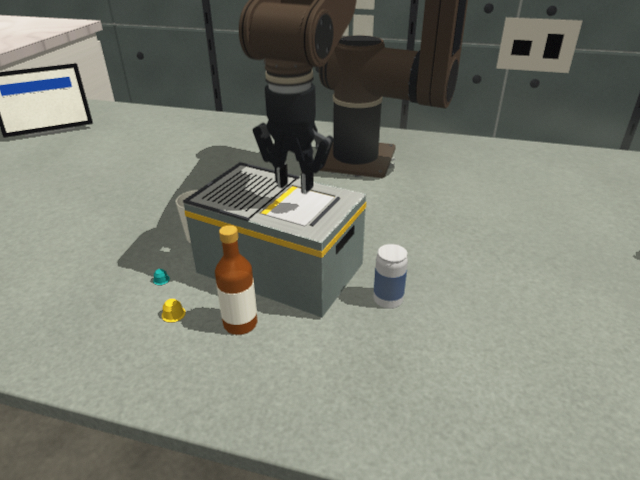

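>>> move_arm(
  moves=[0, 0, -30, 0, 0, 0, 45, 0, 0, -60, 0, 0, 0, 45, 0, 0, -90, 0, 0, 0, 45, 0, 0, -120, 0, 0, 0, 45, 0, 0, -120, 0, 0, 0, 45],
)

```text
time: 9.05
position: [0.5395, 0.0052, 0.3263]
tcp_rot: [-0.629, 0.777, -0.004, 0.006]
force: [0.8, 0.2, 0.8]
finger_gap: 0.0386
```

Run:
```python
from h import *; from rig import *
s=state();print(where(s))
c=camera_params("wrist");p,d=snapshot("wrist");cv2.imwrite("pics/wrist15.png",p[:,:,::-1])
uv=[(u,v) for u in range(240,380,30) for v in (190,230)]
for a,q in zip(uv,pts(c,d,uv)):print(a,q)
p,_=snapshot("scene");o=np.load("scene0p.npy").astype(int)
df=np.abs(p.astype(int)-o).max(2)>60
for n,(x0,y0,x1,y1) in dict(bottle=(213,225,260,335),can=(372,243,410,310),cup=(172,190,195,245)).items():print(n,df[y0:y1,x0:x1].sum())
```

```text
{'Bin': array([  8.4,  23.8, 324.1]), 'Bout': array([  8.3,  16.8, 324.1]), 'Ain': array([  8.5,  62.3, 324.3]), 'Aout': array([  8.5,  69.3, 324.3]), 'g': 38.6, 'F': array([0.8, 0.2, 0.8]), 't': 9.05, 'q': array([-0.18, -0.08,  1.81,  0.  ,  1.39,  1.6 ])}
(240, 190) [ 35.8 106.8 161.4]
(240, 230) [  0.5 109.3 160.3]
(270, 190) [ 35.4  81.8 158.9]
(270, 230) [  0.2  83.2 159.2]
(300, 190) [ 35.4  56.3 159.3]
(300, 230) [  0.2  56.8 159.2]
(330, 190) [ 35.5  30.8 160.1]
(330, 230) [ -0.   30.5 158.5]
(360, 190) [ 35.5   5.4 159.9]
(360, 230) [  0.3   4.3 159.9]
bottle 0
can 0
cup 372
```

View pics/wrist15.png

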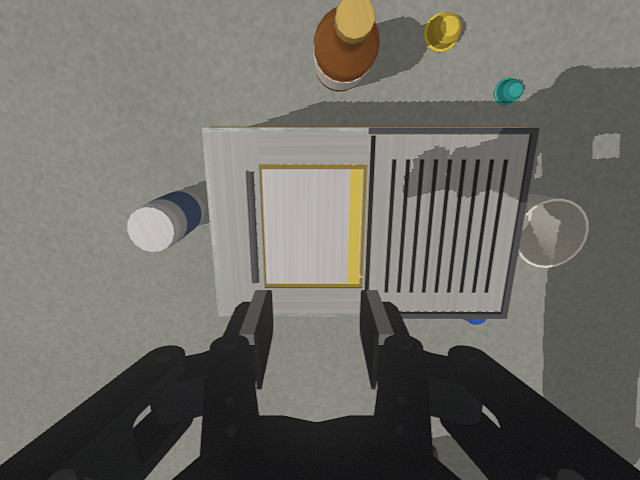

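Run:
```python
from h import *; from rig import *
w=np.load("w1.npz");c0={k:w[k] for k in("R","t","fx","fy","cx","cy")};c=camera_params("wrist")
print("cup",ray(c0,(488,227),.092),ray(c,(553,233),.092))
print("q",state()["qvel"].round(3))
sign_off()
```

```text
cup [ 0.45709601 -0.23635075  0.092     ] [ 0.45586778 -0.23297117  0.092     ]
q [-0.002  0.027  0.057  0.001  0.    -0.001]
the job is handed in; nothing more can be done
```

I slid the red capsule along the ledge and pushed it down through the opening while the other finger held the flap open. I then drew the hand out and handed the job in at about 9 s. Whether it passed is unknown: the hand-in reports no verdict.

**How it went:**
- **First push:** with the hand tilted 25–30°, the capsule jammed under the leaning finger at about 35 N. I backed off, cut the tilt to 20°, and it then slid freely over the edge.
- **Flap:** by finger position and depth readings it stayed roughly 0.4–0.7 rad open during the push. I then pressed it wider (about 1 rad) to make sure the capsule dropped.

**Last checks:**
- **Flap:** depth readings show it level at about 159 mm, so it has sprung shut.
- **Robot:** clear of everything, with the force reading near zero.
- **Cup, can and bottle:** the bottle and can are unchanged in the scene image. The cup's image region did change, which I put down to the arm's shadow. Its rim measured within 4 mm of where it was.

**Doubts:**
- **Capsule not seen at the end:** a yellow surface inside the box hides everything below about 144 mm. That it dropped is inferred from its absence on the ledge, in the opening and outside, and from the flap shutting fully.
- **Contact force:** the final downward press reached about 50 N in total, probably a finger link on the rim of the opening. If that part counts as the gripper's body, it could exceed the 40 N limit.

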